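Show the module to the code reader and bring it to hover over its test nest

TASK

Take the grey plug-in module out of its white tray, lift it over the guard rail and show the code reader first its connector end and then its plain end, holding each end face upright, square to the window and for half a second at the reader's focus (above the cross on its base plate, at the height of the window). Then carry the module over the other guard rail to the dark steel nest and finish while still holding it there: level, still, about a centimetre above the nest's rim, lined up so that it would drop straight into the pocket with its connector in the notch. Do not let it touch the nest, do not touch the rails or the reader, and leave the other things where they are.

Things in the scene. Friction and masses are not known exactly. Their poses are not given: they have to be found in the camera images.
- module_center (a point): Centre of the grey plug-in module, half-way up its 68 mm height. Rigid plastic, 0.18 kg, upright in the tray: ribbed base 84 x 52 x 26 mm (x, y, z); centred on it a smooth square turret 34 x 34 mm, 42 mm tall, to be gripped from above across either pair of sides (turret's middle 13 mm above this point). A black connector projects from one short end. x: towards the connector; z: up.
- module_plug (a point): Centre of the outer face of the module's connector (24 mm wide, 14 mm tall, projecting 8 mm from the base), 50 mm along +x from the module's vertical axis, 13 mm above its underside. Same axes as the module.
- module_plain (a point): Centre of the module's plain end face (no connector), 42 mm along -x from the module's vertical axis, 13 mm above its underside. Same axes as the module.
- tray: Low open white plastic tray 130 x 100 x 14 mm with a 4 mm floor and walls, fixed, in which the module stands at the start; origin at the centre of its underside. It stands either to the robot's left or right, with the nest on the other side.
- nest_mouth (a point): Centre of the nest's mouth, at its rim (26 mm above the table). The nest is a fixed dark steel block 120 x 88 x 26 mm with an open pocket 92 x 56 mm, 14 mm deep, for the module's base; the wall at one short end has a notch 34 mm wide for the connector. x: towards the notched end; z: up.
- nest: The nest itself; origin at the centre of its underside, x towards the notched end.
- reader_focus (a point): The code reader's focus: the point 60 mm straight out from the middle of its window and 115 mm above the table, straight above the black cross marked on the reader's base plate. x: away from the point into the window; z: up.
- reader: Code reader, fixed: black head 50 x 75 x 70 mm (x, y, z) on a post, 80 to 150 mm above the table, above a 4 mm steel base plate reaching 150 mm towards the robot. Origin under the head, on the table; the window is in the face 25 mm along -x, looking towards the robot (-x).
- rail_left: Guard rail on the left, fixed, between the reader's place and the left-hand tray or nest: aluminium bar 300 mm long (x), 30 mm wide (y), on two feet, its top 80 mm above the table. Origin under its middle, on the table.
- rail_right: Guard rail on the right, fixed, between the reader's place and the right-hand tray or nest: aluminium bar 300 mm long (x), 30 mm wide (y), on two feet, its top 80 mm above the table. Origin under its middle, on the table.
- screwdriver: Screwdriver lying in front of the robot between the rails; loose, not needed, leave it where it is.
- spare: Low black plastic housing 60 x 40 x 28 mm lying between the rails; origin under its centre; loose, not needed, leave it where it is.
- collar: Steel collar, 64 mm across, 22 mm tall; origin under its centre; loose, not needed, leave it where it is.
- jar: Clear screw-top jar, 60 mm across, 85 mm tall; origin under its centre; loose, not needed, leave it where it is.
- wrench: Wrench lying at the far left near the robot; loose, not needed, leave it where it is.
- can: Can 60 mm across, 100 mm tall, beside the reader; origin under its centre; loose, not needed, leave it where it is.
- bracket: Steel angle bracket 60 x 50 x 49 mm, beside the reader; origin under its centre; loose, not needed, leave it where it is.
Mind the look-alikes: they are no part of the job. What is shaped like the part that bears module_center but brown or red is not meant.

How it is judged:
By the outcome, as a careful person would: the job done as asked, in the order asked, and still so for the second after the job is handed in, while the arm keeps its last pose, push and grip.
It also fails if it takes over 56 s, if anything falls off the work surface, if the arm or the gripper's body presses on something with over 40 N, if the wrist force passes 120 N, or if a joint passes its speed limit or range.

ROBOT

A 6-joint arm with a two-finger parallel gripper is mounted at the origin on the work surface. World frame = base frame: x ahead of the robot, y to its left, z up, the work surface at z = 0. Lengths are in mm, angles in rad, forces in N, time in s.
With the tool pointing down it reaches from about 425 to 950 mm from the base axis. Payload 14.7 kg.
Tool frame: the origin (TCP) lies between the finger pads; the fingertips stand 19 mm ahead of it and the grasp point (between the pads) is the TCP (finger_overhang is the distance from the TCP to the fingertips, in mm); z points along the fingers, y is the line along which they close (so a half turn about z gives the same grasp; the last joint's range is limited). The gripper opens to 85 mm and grips with 20 to 120 N. Pads are 22 mm wide; open, the fingers measure 114 mm over their backs; the gripper's body (76 mm by 85 mm) begins 54 mm behind the grasp point. The pads swing forward as they close: fully open they stand 13 mm farther back than shut.
Start: joints at [1.301, 0.48, 1.596, -0, 1.065, -0.047], TCP at [143.6, 633.933, 224.397] pointing down, gripper open.
Joint ranges: [-2.75, 2.75], [-0.82, 2.05], [0.23, 2.67], [-1.56, 4.7], [0.09, 2.69], [-2.92, 2.92]. Speed limits (rad/s): [1.89, 1.89, 2.39, 3.01, 3.01, 3.01].

INTERFACE

Orientations are given as a rotation vector (axis times angle).
In Python, from bench import get_obs, capture, calibration, sign_off, finger_overhang gives the robot as it stands.
- The arm moves only by the tool drive_tool, never from a script. Its argument "commands" is a list of rows, each an object of numbers: "gripper": the finger opening in mm, from 0 to 85.4; "dx", "dy", "dz": the shift along the tool's x, y, z in units of 40 mm (1.0 is 40 mm); "rx", "ry", "rz": the turn, a rotation vector about the tool's x, y, z in units of 5 degrees (1.0 is 5 degrees). In form: [{"gripper": .., "dx": .., "dy": .., "dz": .., "rx": .., "ry": .., "rz": ..}, ...]. A call has 1 to 20 rows; each row shifts and turns the commanded pose from where the row before left it, along the tool's axes as they then stand; what a row does not reach is not made up. A row lasts 1/8 s, in which the tool goes at most 62.5 mm and 10.7 degrees, less where a joint would pass 70% of its speed; a pose out of reach is approached as far as the arm can. A call is refused whole if a number of a shift passes 1 or a number of a turn 1, either way. A call with a gripper value outside its range is refused whole. The fingers move at their own pace and stop on an object; "squeeze" is the grip in N (left out, the last holds). Time passes only in rows, so rows that do not move let the fingers close. It gives the time, the measured TCP pose, the force, the opening and the grip force at its end, in the units of the state.
- get_obs(): the state, without advancing time (a new reading comes with each control period).
- capture(name): name is "side" or "top" or "wrist"; returns the picture (400x640x3 uint8, red, green, blue); there is no depth.
- calibration(name): a dict with "K" (3x3 intrinsics, pixels), "rvec" (rotation vector, rad) and "tvec" (3), from world to camera coordinates, as OpenCV has them; the wrist camera has in their place "T_tool_cam" (4x4, takes a point from camera to tool coordinates, whose origin is the TCP and whose axes are the flange's). Camera axes: x right, y down, z forward; pixel columns grow to the right and rows downward; lengths in mm; the calibration is good to about 2 mm. A picture is of the moment at which its call begins: read the wrist's pose just before it. calibration takes no time and is no camera call.
- sign_off(): hands the job in; it is judged then, once.
The state is a dict: "time": time; "joint_pos": joint angles; "joint_velocities": joint speeds; "effort": joint torques, N m; "ee_pos": TCP position; "tcp_rot": TCP orientation; "force": force on the tool from outside, world axes, zero at the start; "torque": the same for the moment, N m; "finger_gap": finger opening in mm; "finger_force": force on a finger pad.
Only numpy, scipy, OpenCV 4.12 (cv2) and the standard library are available. Lean on these libraries where they do the work, as an engineer would, in place of code of your own. Each camera call takes 0.05 s, during which the arm holds its last target. There are 200 camera calls.

## Working session

There is one attempt and no reset: what is moved stays moved. The work goes in short steps, Python scripts to look and compute and a tool call to move; the robot and the scene stay as the last step left them, time stands still between calls to the robot, and variables do not carry over. Pictures are saved under pics/ and viewed, at most 10 in all, crops included, and the job is handed in when it is done.

Besides the shell and the picture viewer there is one more tool, called after "Call:" as name([rows], argument=value, ...), one row to a line, values as JSON. drive_tool: Moves the arm, as the interface text tells. Its arguments: {"type":"object","properties":{"commands":{"type":"array","items":{"type":"object","properties":{"gripper":{"type":"number"},"dx":{"type":"number"},"dy":{"type":"number"},"dz":{"type":"number"},"rx":{"type":"number"},"ry":{"type":"number"},"rz":{"type":"number"}}}},"squeeze":{"type":"number"}},"required":["commands"]}

```bash
ls; mkdir -p pics
python3 - <<'E'
from bench import *
import cv2, numpy as np
o=get_obs(); print(o['time'],o['ee_pos'],o['tcp_rot'],o['finger_gap'])
for n in('top','side'):
    cv2.imwrite(f'pics/{n}0.png',capture(n)[:,:,::-1])
    print(n,calibration(n))
cv2.imwrite('pics/wrist0.png',capture('wrist')[:,:,::-1]);print(calibration('wrist'))
E
```

```text
pics
0.0 [143.45989743 633.53751937 223.78572396] [-3.49258052e-01 -3.12189066e+00  1.84506319e-03] 85.24168391699308
top {'K': array([[386.17268563,   0.        , 317.81032152],
       [  0.        , 386.17268563, 197.91830303],
       [  0.        ,   0.        ,   1.        ]]), 'rvec': array([ 2.12993252, -2.12823102,  0.21277836]), 'tvec': array([  80.54722082,  489.26007384, 1165.42112354])}
side {'K': array([[503.85360676,   0.        , 319.16746804],
       [  0.        , 503.85360676, 196.93506412],
       [  0.        ,   0.        ,   1.        ]]), 'rvec': array([ 2.35873449, -0.26180865,  0.08009187]), 'tvec': array([-474.61063516,  196.9864382 , 1153.93024857])}
{'K': array([[358.04240511,   0.        , 321.05424199],
       [  0.        , 358.04240511, 198.30664415],
       [  0.        ,   0.        ,   1.        ]]), 'T_tool_cam': array([[-7.68016665e-04, -9.53155762e-01, -3.02478931e-01,
         7.81854766e+01],
       [ 9.99999637e-01, -8.43400439e-04,  1.18605289e-04,
        -9.24641738e-01],
       [-3.68160178e-04, -3.02478730e-01,  9.53156064e-01,
        -1.49515084e+02],
       [ 0.00000000e+00,  0.00000000e+00,  0.00000000e+00,
         1.00000000e+00]])}
```

View pics/top0.png

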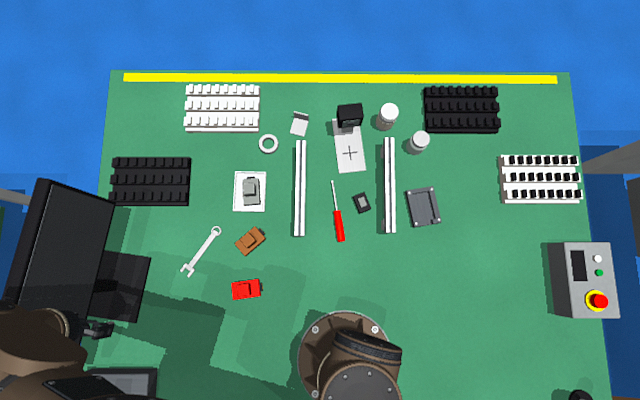

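View pics/side0.png

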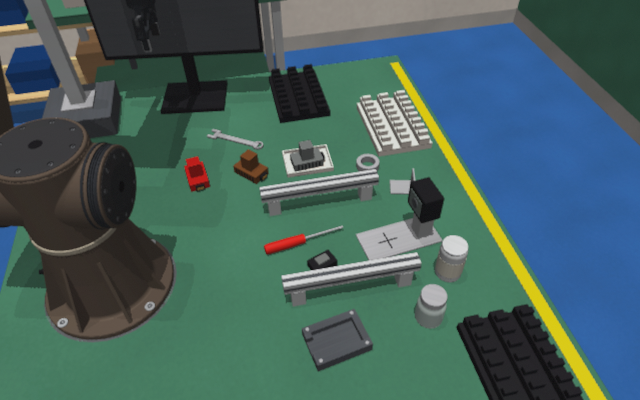

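The top view shows the grey module in the white tray at (251,190). The look-alikes are the brown one at (250,240) and the red one at (246,289). Only the grey one in the tray fits the description. The nest is at (422,208), the reader cross at (350,153), and the rails at x≈300 and 388. Next, enlarged crops to confirm the module and find its connector and the nest's notch.

```bash
cat > h.py <<'E'
import numpy as np, cv2
from bench import *
from scipy.spatial.transform import Rotation as R
def cam(n,o=None):
    c=calibration(n)
    if n=='wrist':
        o=o or get_obs(); T=np.eye(4);T[:3,:3]=R.from_rotvec(o['tcp_rot']).as_matrix();T[:3,3]=o['ee_pos']
        W=T@np.array(c['T_tool_cam']); return c['K'],W[:3,:3],W[:3,3]
    r=cv2.Rodrigues(c['rvec'])[0]; return c['K'],r.T,-r.T@c['tvec']
def ray(C,uv,z):
    K,Rw,t=C; d=Rw@np.linalg.solve(K,[uv[0],uv[1],1.]); return t+d*(z-t[2])/d[2]
def proj(C,p):
    K,Rw,t=C; q=K@(Rw.T@(np.array(p)-t)); return q[:2]/q[2]
E
python3 - <<'E'
from h import *
t=cv2.imread('pics/top0.png');s=cv2.imread('pics/side0.png')
f=lambda im,x,y,w,h:cv2.resize(im[y:y+h,x:x+w],(400,300),interpolation=cv2.INTER_CUBIC)
cv2.imwrite('pics/crop0.png',np.vstack([np.hstack([f(t,226,164,60,45),f(s,275,135,64,48)]),np.hstack([f(t,392,180,60,45),f(s,290,305,100,75)])]))
C=cam('top');print('top cam',C[2])
for n,uv,z in[('turret',(251,184),72),('cross',(350,153),4),('nest',(422,208),26),('railLt',(300,140),80),('railLb',(299,236),80),('railRt',(389,138),80),('railRb',(390,232),80),('tray',(250,191),7),('readertop',(350,108),150)]:print(n,ray(C,uv,z).round())
E
```

```text
top cam [ 264.38001032   95.924304   1234.89732685]
turret [527. 287.  72.]
cross [649. -27.   4.]
nest [ 461. -251.   26.]
railLt [667. 137.  80.]
railLb [367. 138.  80.]
railRt [ 675. -142.   80.]
railRb [ 379. -135.   80.]
tray [519. 300.   7.]
readertop [744. -14. 150.]
```

View pics/crop0.png

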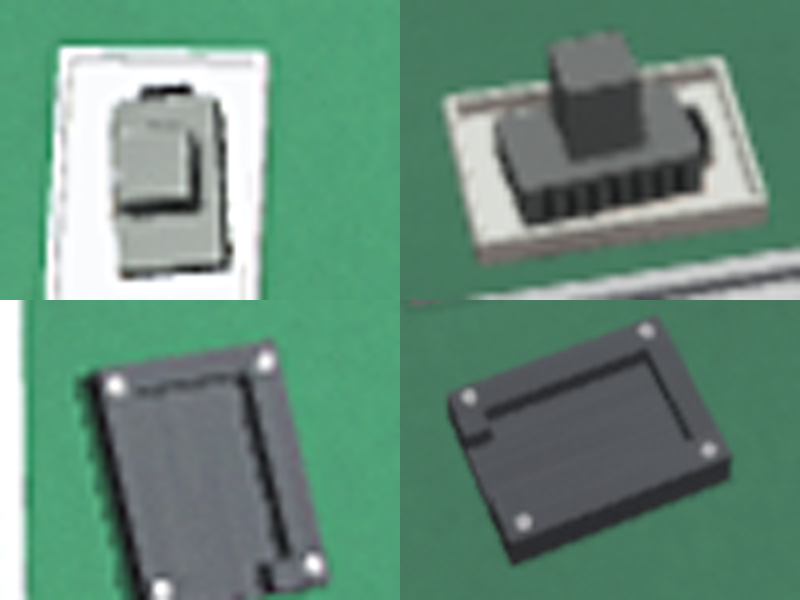

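The crops confirm it. The grey turreted module stands in the white tray with its black connector towards +x (up in the top view), and the nest's notch faces the robot (−x). I'll fly over for closer wrist views.

Call:
drive_tool([
  {"rz": -0.85},
  {"rz": -0.85},
  {"rz": -0.85},
  {"dx": -0.742,"dy": -0.781,"dz": -0.173},
  {"dx": -0.742,"dy": -0.781,"dz": -0.173},
  {"dx": -0.742,"dy": -0.781,"dz": -0.173},
  {"dx": -0.742,"dy": -0.781,"dz": -0.173},
  {"dx": -0.742,"dy": -0.781,"dz": -0.173},
  {"dx": -0.742,"dy": -0.781,"dz": -0.173},
  {"dx": -0.742,"dy": -0.781,"dz": -0.173},
  {"dx": -0.742,"dy": -0.781,"dz": -0.173},
  {"dx": -0.742,"dy": -0.781,"dz": -0.173},
  {"dx": -0.742,"dy": -0.781,"dz": -0.173},
  {"dx": -0.742,"dy": -0.781,"dz": -0.173},
  {},
  {},
])

```text
$.commands[0]: bad value
```

Run:
```python
from h import *
import json
o=get_obs(); im=capture('wrist')[:,:,::-1]; cv2.imwrite('pics/w1.png',im)
json.dump([list(map(float,o['ee_pos'])),list(map(float,o['tcp_rot']))],open('w1.json','w'))
print(o['time'],o['ee_pos'],o['tcp_rot'],o['joint_pos'],o['force'])
```

```text
0.15 [143.52651764 633.63686641 223.90556668] [-3.49260053e-01 -3.12197389e+00  1.45833629e-03] [ 1.30139114e+00  4.80719582e-01  1.59671201e+00 -5.51608490e-06
  1.06510045e+00 -4.65858678e-02] [ 0.02157073 -0.48649614  0.19057639]
```

Call:
drive_tool([
  {"dy": -1,"dx": -0.17},
  {"dy": -1,"dx": -0.17},
  {"dy": -1,"dx": -0.17},
  {"dy": -1,"dx": -0.17},
  {"dy": -1,"dx": -0.17},
  {"dy": -1,"dx": -0.17},
  {"dy": -1,"dx": -0.17},
  {"dy": -1,"dx": -0.17},
  {"dy": -1,"dx": -0.17},
  {"dy": -1,"dx": -0.17},
  {"dy": -1,"dx": -0.17},
  {},
  {},
])

```text
$.commands[0]: bad value
```

Run:
```python
from h import *
import json
o=get_obs(); im=capture('wrist')[:,:,::-1]; cv2.imwrite('pics/w2.png',im)
json.dump([list(map(float,o['ee_pos'])),list(map(float,o['tcp_rot']))],open('w2.json','w'))
print(o['time'],o['ee_pos'],o['tcp_rot'],o['joint_pos'],o['force'])
a=cv2.imread('pics/w1.png')
cv2.imwrite('pics/w12.png',cv2.resize(np.vstack([a[:,:],im]),(480,600)))
```

```text
0.2 [143.51846125 633.66582005 224.00329148] [-3.49283934e-01 -3.12194816e+00  1.25349305e-03] [ 1.30138976e+00  4.80598902e-01  1.59666001e+00  4.39058646e-05
  1.06514797e+00 -4.65942769e-02] [0.3058692  0.15397573 0.09196331]
```

View pics/w1.png

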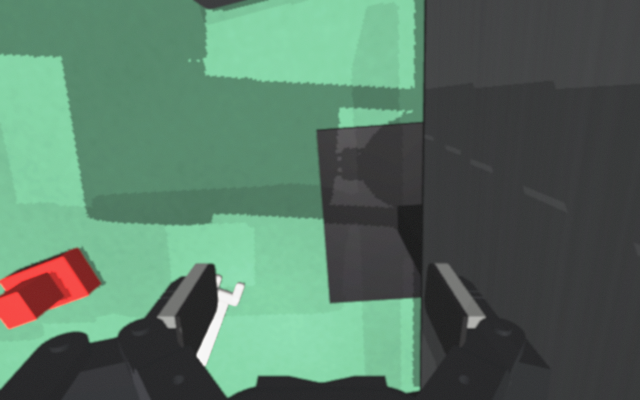

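View pics/w2.png

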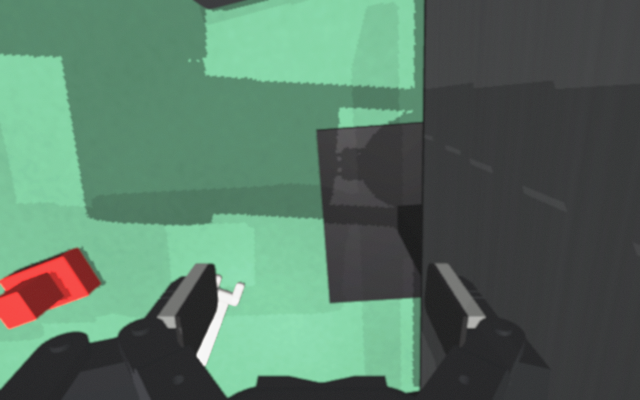

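Rows need every key, and both pictures show only the start view: the monitor to the right and the red look-alike at the left. I'm resending the move with complete rows.

Call:
drive_tool([
  {"gripper": 85,"dx": 0,"dy": 0,"dz": 0,"rx": 0,"ry": 0,"rz": -0.85},
  {"gripper": 85,"dx": 0,"dy": 0,"dz": 0,"rx": 0,"ry": 0,"rz": -0.85},
  {"gripper": 85,"dx": 0,"dy": 0,"dz": 0,"rx": 0,"ry": 0,"rz": -0.85},
  {"gripper": 85,"dx": -0.74,"dy": -0.78,"dz": -0.17,"rx": 0,"ry": 0,"rz": 0},
  {"gripper": 85,"dx": -0.74,"dy": -0.78,"dz": -0.17,"rx": 0,"ry": 0,"rz": 0},
  {"gripper": 85,"dx": -0.74,"dy": -0.78,"dz": -0.17,"rx": 0,"ry": 0,"rz": 0},
  {"gripper": 85,"dx": -0.74,"dy": -0.78,"dz": -0.17,"rx": 0,"ry": 0,"rz": 0},
  {"gripper": 85,"dx": -0.74,"dy": -0.78,"dz": -0.17,"rx": 0,"ry": 0,"rz": 0},
  {"gripper": 85,"dx": -0.74,"dy": -0.78,"dz": -0.17,"rx": 0,"ry": 0,"rz": 0},
  {"gripper": 85,"dx": -0.74,"dy": -0.78,"dz": -0.17,"rx": 0,"ry": 0,"rz": 0},
  {"gripper": 85,"dx": -0.74,"dy": -0.78,"dz": -0.17,"rx": 0,"ry": 0,"rz": 0},
  {"gripper": 85,"dx": -0.74,"dy": -0.78,"dz": -0.17,"rx": 0,"ry": 0,"rz": 0},
  {"gripper": 85,"dx": -0.74,"dy": -0.78,"dz": -0.17,"rx": 0,"ry": 0,"rz": 0},
  {"gripper": 85,"dx": -0.74,"dy": -0.78,"dz": -0.17,"rx": 0,"ry": 0,"rz": 0},
  {"gripper": 85,"dx": 0,"dy": 0,"dz": 0,"rx": 0,"ry": 0,"rz": 0},
])

```text
time: 2.12
ee_pos: [471.0, 288.8, 299.6]
tcp_rot: [0.005, 3.14, 0.0]
force: [0.2, -0.0, -0.4]
finger_gap: 85.1
finger_force: 0.0
```

```bash
cat >> h.py <<'E'
def snap(name,cam_='wrist'):
    o=get_obs(); im=np.ascontiguousarray(capture(cam_)[:,:,::-1]); cv2.imwrite(f'pics/{name}.png',im); C=cam(cam_,o); np.savez(f'{name}.npz',K=C[0],R=C[1],t=C[2]); return im,C
def load(name):
    d=np.load(f'{name}.npz'); return cv2.imread(f'pics/{name}.png'),(d['K'],d['R'],d['t'])
E
python3 -c "
from h import *
snap('m1')"
```

Call:
drive_tool([
  {"gripper": 85,"dx": -0.2,"dy": -1,"dz": 0,"rx": 0,"ry": 0,"rz": 0},
  {"gripper": 85,"dx": -0.2,"dy": -1,"dz": 0,"rx": 0,"ry": 0,"rz": 0},
  {"gripper": 85,"dx": -0.2,"dy": -1,"dz": 0,"rx": 0,"ry": 0,"rz": 0},
  {"gripper": 85,"dx": -0.2,"dy": -1,"dz": 0,"rx": 0,"ry": 0,"rz": 0},
  {"gripper": 85,"dx": -0.2,"dy": -1,"dz": 0,"rx": 0,"ry": 0,"rz": 0},
  {"gripper": 85,"dx": -0.2,"dy": -1,"dz": 0,"rx": 0,"ry": 0,"rz": 0},
  {"gripper": 85,"dx": -0.2,"dy": -1,"dz": 0,"rx": 0,"ry": 0,"rz": 0},
  {"gripper": 85,"dx": -0.2,"dy": -1,"dz": 0,"rx": 0,"ry": 0,"rz": 0},
  {"gripper": 85,"dx": -0.2,"dy": -1,"dz": 0,"rx": 0,"ry": 0,"rz": 0},
  {"gripper": 85,"dx": -0.2,"dy": -1,"dz": 0,"rx": 0,"ry": 0,"rz": 0},
  {"gripper": 85,"dx": -0.2,"dy": -1,"dz": 0,"rx": 0,"ry": 0,"rz": 0},
  {"gripper": 85,"dx": 0,"dy": 0,"dz": 0,"rx": 0,"ry": 0,"rz": 0},
])

```text
time: 3.68
ee_pos: [557.3, -150.7, 298.7]
tcp_rot: [-0.003, -3.141, 0.0]
force: [0.0, -0.3, -0.4]
finger_gap: 85.1
finger_force: 0.0
```

```bash
python3 -c "
from h import *
im,C=snap('m2'); a,_=load('m1')
v=np.vstack([a[120:400,:],im[120:400,:]]); cv2.imwrite('pics/m12.png',v);print(v.shape,get_obs()['ee_pos'])"
```

```text
(560, 640, 3) [ 556.92375787 -149.34320375  298.71638298]
```

View pics/m12.png

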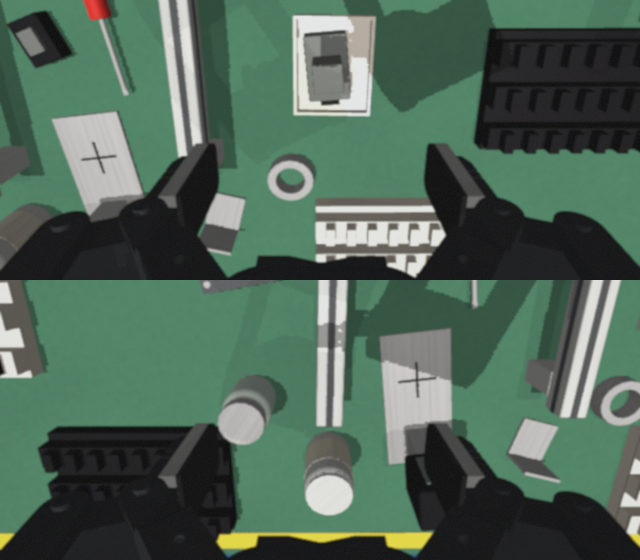

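The upper half (m1) shows the module at about (328,185 full-frame) with its connector at the bottom (+x), and the cross at (99,277). The lower half (m2) shows the cross at (417,220). The nest is in the top rows I cropped away. I'll enlarge all three.

Run:
```python
from h import *
a,Ca=load('m1');b,Cb=load('m2')
f=lambda im,x,y,w,h,W,H:cv2.resize(im[y:y+h,x:x+w],(W,H),interpolation=cv2.INTER_CUBIC)
p=proj(Cb,(461,-251,26));print('nest in m2',p)
x=int(p[0])-80;y=max(0,int(p[1])-60);print('nest crop',x,y)
v=np.hstack([f(a,286,128,100,120,400,480),f(b,max(x,0),y,160,120,400,300) if 1 else 0][:1]+[np.vstack([f(b,max(x,0),y,160,120,400,300),f(b,370,150,100,75,400,300)])[:480]])
cv2.imwrite('pics/c2.png',v)
```

```text
nest in m2 [230.98550561  68.06694045]
nest crop 150 8
```

View pics/c2.png

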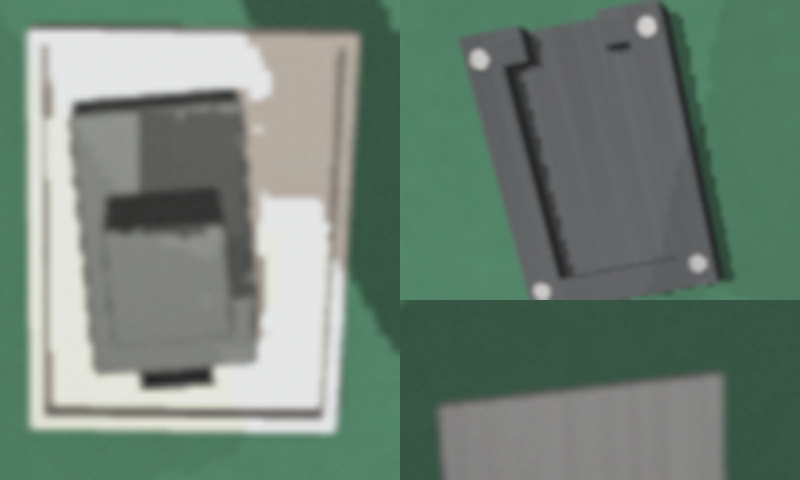

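In the enlarged crop (left panel ×4 from (286,128)), the turret top corners are at (104,230), (222,224), (230,340) and (112,350). The base top corners are at (72,112), (238,103), (258,361) and (95,373), with the connector at the bottom. The nest screws sit at full-frame coordinates of roughly (182,32), (248,18), (269,113) and (206,124), with the notch on the upper edge.

Run:
```python
from h import *
a,Ca=load('m1');b,Cb=load('m2')
def yaw(v):return np.degrees(np.arctan2(v[1],v[0]))
for n,z,q in[('turret',72,[(104,230),(222,224),(230,340),(112,350)]),('base',30,[(72,112),(238,103),(258,361),(95,373)])]:
    P=np.array([ray(Ca,(286+x/4-.4,128+y/4-.4),z) for x,y in q])
    e=[np.linalg.norm(P[i]-P[(i+1)%4]).round(1) for i in range(4)]
    print(n,P.mean(0).round(1),e,'yaw',yaw(P[2]-P[1]),yaw(P[3]-P[0]))
def screws(im,C,pts,r=5):
    out=[]
    for (x,y) in pts:
        g=im[y-r:y+r+1,x-r:x+r+1].min(2).astype(float);w=np.clip(g-150,0,None)
        yy,xx=np.mgrid[y-r:y+r+1,x-r:x+r+1];out.append(ray(C,((w*xx).sum()/w.sum(),(w*yy).sum()/w.sum()),26))
    return np.array(out)
P=screws(b,Cb,[(182,32),(248,18),(269,113),(206,124)])
print('nest wrist',P.mean(0).round(1),P[:,:2].round(1).tolist(),yaw(P[0]-P[3]),yaw(P[1]-P[2]))
t=cv2.imread('pics/top0.png');Ct=cam('top')
s=cv2.imread('pics/side0.png');Cs=cam('side')
for n,im,C in(('top',t,Ct),('side',s,Cs)):
    pp=[tuple(int(round(v)) for v in proj(C,p)) for p in P]
    Q=screws(im,C,pp,4);print('nest',n,Q.mean(0).round(1),yaw(Q[0]-Q[3]),yaw(Q[1]-Q[2]))
# cross & plate
for n,im,C,(cx,cy) in(('m1',a,Ca,(99,277)),('m2',b,Cb,(417,220)),('top',t,Ct,(350,153)),('side',s,Cs,(388,240))):
    r=9;g=im[cy-r:cy+r+1,cx-r:cx+r+1].max(2).astype(float);w=np.clip(np.median(g)-25-g,0,None)
    yy,xx=np.mgrid[cy-r:cy+r+1,cx-r:cx+r+1];c=((w*xx).sum()/w.sum(),(w*yy).sum()/w.sum())
    print('cross',n,np.round(c,1),ray(C,c,4).round(1))
# plate side edges in m2 by sub-pixel row scans (saturation)
sat=cv2.cvtColor(b,cv2.COLOR_BGR2HSV)[:,:,1].astype(int)
L=[];Rr=[]
for y in range(182,255,3):
    row=sat[y,370:470]<60; xs=np.flatnonzero(row)
    if len(xs)>30:
        L.append(ray(Cb,(370+xs[0]-.5,y),4));Rr.append(ray(Cb,(370+xs[-1]+.5,y),4))
for E in(L,Rr):
    vx=cv2.fitLine(np.array(E,np.float32)[:,:2],cv2.DIST_HUBER,0,.01,.01).ravel();print('edge',vx.round(3),np.degrees(np.arctan(vx[1]/vx[0])))
```

```text
turret [513.8 295.   72. ] [np.float64(32.2), np.float64(33.8), np.float64(33.2), np.float64(35.0)] yaw 4.549871990990694 2.992149835063814
base [512.7 295.4  30. ] [np.float64(49.1), np.float64(81.8), np.float64(51.1), np.float64(82.9)] yaw 5.32492323357277 3.910969783452378
nest wrist [ 466.6 -256.5   26. ] [[423.6, -301.5], [410.9, -228.6], [509.6, -211.3], [522.3, -284.5]] -170.18460685623285 -170.05992171675328
nest top [ 468.3 -256.3   26. ] -169.9993655847918 -170.09674748652233
nest side [ 466.4 -255.9   26. ] -170.0606053244527 -170.1786327390153
cross m1 [ 98.6 277.3] [649.4 -24.7   4. ]
cross m2 [417.  219.5] [649.6 -24.3   4. ]
cross top [349.4 152.4] [651.1 -24.7   4. ]
cross side [387.4 240.1] [649.6 -25.1   4. ]
edge [ 9.93000e-01  1.14000e-01  6.47972e+02 -7.20660e+01] 6.570611
edge [9.94000e-01 1.14000e-01 6.43105e+02 2.08930e+01] 6.521048
```

Call:
drive_tool([
  {"gripper": 85,"dx": 0.09,"dy": 0.926,"dz": 0,"rx": 0,"ry": 0,"rz": 0},
  {"gripper": 85,"dx": 0.09,"dy": 0.926,"dz": 0,"rx": 0,"ry": 0,"rz": 0},
  {"gripper": 85,"dx": 0.09,"dy": 0.926,"dz": 0,"rx": 0,"ry": 0,"rz": 0},
  {"gripper": 85,"dx": 0.09,"dy": 0.926,"dz": 0,"rx": 0,"ry": 0,"rz": 0},
  {"gripper": 85,"dx": 0.09,"dy": 0.926,"dz": 0,"rx": 0,"ry": 0,"rz": 0},
  {"gripper": 85,"dx": 0.09,"dy": 0.926,"dz": 0,"rx": 0,"ry": 0,"rz": 0},
  {"gripper": 85,"dx": 0.09,"dy": 0.926,"dz": 0,"rx": 0,"ry": 0,"rz": 0},
  {"gripper": 85,"dx": 0.09,"dy": 0.926,"dz": 0,"rx": 0,"ry": 0,"rz": 0},
  {"gripper": 85,"dx": 0.09,"dy": 0.926,"dz": 0,"rx": 0,"ry": 0,"rz": 0},
  {"gripper": 85,"dx": 0.09,"dy": 0.926,"dz": 0,"rx": 0,"ry": 0,"rz": 0},
  {"gripper": 85,"dx": 0.09,"dy": 0.926,"dz": 0.7,"rx": 0,"ry": 0,"rz": 0},
  {"gripper": 85,"dx": 0.09,"dy": 0.926,"dz": 0.8,"rx": 0,"ry": 0,"rz": 0},
  {"gripper": 85,"dx": 0,"dy": 0,"dz": 0.9,"rx": 0,"ry": 0,"rz": -0.43},
  {"gripper": 85,"dx": 0,"dy": 0,"dz": 0.9,"rx": 0,"ry": 0,"rz": -0.43},
  {"gripper": 85,"dx": 0,"dy": 0,"dz": 0.8,"rx": 0,"ry": 0,"rz": 0},
  {"gripper": 85,"dx": 0,"dy": 0,"dz": 0,"rx": 0,"ry": 0,"rz": 0},
  {"gripper": 85,"dx": 0,"dy": 0,"dz": 0,"rx": 0,"ry": 0,"rz": 0},
])

```text
time: 5.85
ee_pos: [513.8, 296.0, 136.4]
tcp_rot: [-0.119, 3.139, 0.001]
force: [0.2, 0.1, 0.3]
finger_gap: 85.0
finger_force: 0.0
```

Run:
```python
from h import *
im,C=snap('m3'); o=get_obs(); print(o['ee_pos'],o['tcp_rot'])
x0,y0=np.int32(proj(C,(513,295,50)))-[110,100];x0=max(x0,0);y0=max(y0,0);print(x0,y0)
cv2.imwrite('pics/c3.png',cv2.resize(im[y0:y0+200,x0:x0+220],(660,600),interpolation=cv2.INTER_CUBIC))
```

```text
[514.27569941 295.96651458 136.71960718] [-1.18179308e-01  3.13768251e+00  1.38277834e-03]
210 101
```

View pics/c3.png

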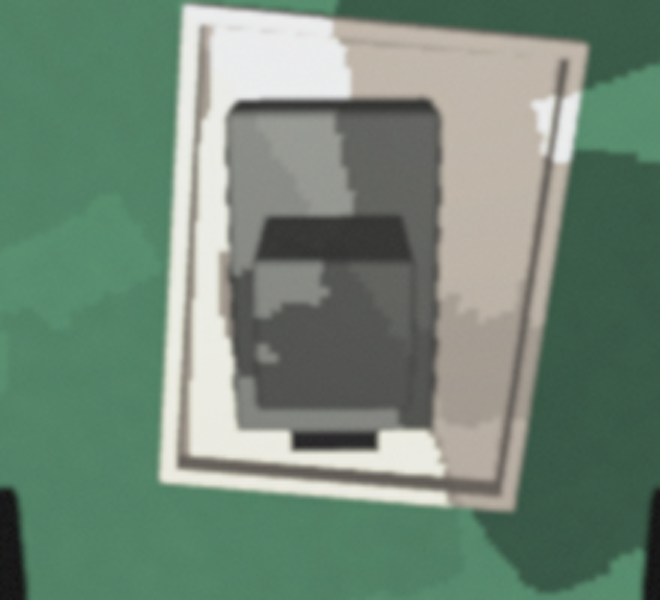

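The module appears square to the tool. In this crop (×3 from (210,101)) the turret top corners are at (257,261), (412,261), (415,409) and (256,409), and the connector is at (335,441), on the +x side.

Run:
```python
from h import *
im,C=load('m3'); o=get_obs();Rt=R.from_rotvec(o['tcp_rot']).as_matrix()
for n,z,q in[('turret',72,[(257,261),(412,261),(415,409),(256,409)]),('base',30,[(228,112),(440,112),(437,430),(238,430)])]:
    P=np.array([ray(C,(210+x/3-.33,101+y/3-.33),z) for x,y in q])
    print(n,P.mean(0).round(1),[np.linalg.norm(P[i]-P[(i+1)%4]).round(1) for i in range(4)],[np.degrees(np.arctan2(*(P[i]-P[j])[[1,0]])).round(1) for i,j in((2,1),(3,0))],'in tool',(Rt.T@(P.mean(0)-o['ee_pos'])).round(1))
```

```text
turret [513.1 295.5  72. ] [np.float64(32.1), np.float64(33.3), np.float64(34.4), np.float64(33.3)] [np.float64(6.7), np.float64(2.7)] in tool [ 1.3 -0.4 64.7]
base [512.9 295.8  30. ] [np.float64(50.3), np.float64(82.5), np.float64(51.8), np.float64(82.5)] [np.float64(5.5), np.float64(4.4)] in tool [  1.5  -0.2 106.7]
```

Call:
drive_tool([
  {"gripper": 85,"dx": 0.035,"dy": 0,"dz": 0.6,"rx": 0,"ry": 0,"rz": 0},
  {"gripper": 85,"dx": 0,"dy": 0,"dz": 0.6,"rx": 0,"ry": 0,"rz": 0},
  {"gripper": 85,"dx": 0,"dy": 0,"dz": 0.5,"rx": 0,"ry": 0,"rz": 0},
  {"gripper": 85,"dx": 0,"dy": 0,"dz": 0.39,"rx": 0,"ry": 0,"rz": 0},
  {"gripper": 45,"dx": 0,"dy": 0,"dz": 0,"rx": 0,"ry": 0,"rz": 0},
  {"gripper": 45,"dx": 0,"dy": 0,"dz": 0,"rx": 0,"ry": 0,"rz": 0},
  {"gripper": 30,"dx": 0,"dy": 0,"dz": 0,"rx": 0,"ry": 0,"rz": 0},
  {"gripper": 25,"dx": 0,"dy": 0,"dz": 0,"rx": 0,"ry": 0,"rz": 0},
  {"gripper": 25,"dx": 0,"dy": 0,"dz": 0,"rx": 0,"ry": 0,"rz": 0},
  {"gripper": 25,"dx": 0,"dy": 0,"dz": 0,"rx": 0,"ry": 0,"rz": 0},
  {"gripper": 25,"dx": 0,"dy": 0,"dz": 0,"rx": 0,"ry": 0,"rz": 0},
], squeeze=60)

```text
time: 7.28
ee_pos: [513.1, 295.4, 52.7]
tcp_rot: [-0.117, 3.138, 0.001]
force: [-0.7, 0.9, 8.0]
finger_gap: 32.8
finger_force: 59.3
```

Call:
drive_tool([
  {"gripper": 25,"dx": 0,"dy": 0,"dz": -0.2,"rx": 0,"ry": 0,"rz": 0},
  {"gripper": 25,"dx": 0,"dy": 0,"dz": -0.7,"rx": 0,"ry": 0,"rz": 0},
  {"gripper": 25,"dx": 0,"dy": 0,"dz": -0.9,"rx": 0,"ry": 0,"rz": 0},
  {"gripper": 25,"dx": 0,"dy": 0,"dz": -0.6,"rx": 0,"ry": 0,"rz": -0.2},
  {"gripper": 25,"dx": 0,"dy": 0,"dz": -0.23,"rx": 0,"ry": 0,"rz": -0.25},
  {"gripper": 25,"dx": -0.1,"dy": -0.3,"dz": 0,"rx": 0,"ry": 0,"rz": 0},
  {"gripper": 25,"dx": -0.1,"dy": -0.6,"dz": 0,"rx": 0,"ry": 0,"rz": 0},
  {"gripper": 25,"dx": -0.1,"dy": -0.8,"dz": 0,"rx": 0,"ry": 0,"rz": 0},
  {"gripper": 25,"dx": -0.1,"dy": -0.8,"dz": 0,"rx": 0,"ry": 0,"rz": 0},
  {"gripper": 25,"dx": -0.1,"dy": -0.8,"dz": 0,"rx": 0,"ry": 0,"rz": 0},
  {"gripper": 25,"dx": -0.1,"dy": -0.8,"dz": 0,"rx": 0,"ry": 0,"rz": 0},
  {"gripper": 25,"dx": -0.1,"dy": -0.8,"dz": 0,"rx": 0,"ry": 0,"rz": 0},
  {"gripper": 25,"dx": -0.1,"dy": -0.8,"dz": 0,"rx": 0,"ry": 0,"rz": 0},
  {"gripper": 25,"dx": -0.1,"dy": -0.8,"dz": 0,"rx": 0,"ry": 0,"rz": 0},
  {"gripper": 25,"dx": -0.1,"dy": -0.8,"dz": 0,"rx": 0,"ry": 0,"rz": 0},
  {"gripper": 25,"dx": -0.1,"dy": -0.6,"dz": 0,"rx": 0,"ry": 0,"rz": 0},
  {"gripper": 25,"dx": -0.1,"dy": -0.3,"dz": 0,"rx": 0,"ry": 0,"rz": 0},
  {"gripper": 25,"dx": -0.03,"dy": -0.14,"dz": 0.08,"rx": 0,"ry": 0,"rz": 0},
  {"gripper": 25,"dx": 0,"dy": 0,"dz": 0,"rx": 0,"ry": 0,"rz": 0},
  {"gripper": 25,"dx": 0,"dy": 0,"dz": 0,"rx": 0,"ry": 0,"rz": 0},
])

```text
time: 9.78
ee_pos: [599.1, -30.1, 153.4]
tcp_rot: [0.18, -3.136, -0.0]
force: [-0.0, 0.5, -1.7]
finger_gap: 32.4
finger_force: 60.2
```

```bash
cat >> h.py <<'E'
def todo(tx,ty,tz,yaw):
    o=get_obs();M=R.from_rotvec(o['tcp_rot']).as_matrix()
    th=np.radians(yaw+90);y=np.array([np.cos(th),np.sin(th),0]);z=np.array([0,0,-1.]);G=np.column_stack([np.cross(y,z),y,z])
    rr=np.degrees(R.from_matrix(M.T@G).as_rotvec())/5
    print(o['time'],'at',o['ee_pos'].round(1),'yaw',round(np.degrees(np.arctan2(M[1,1],M[0,1]))-90,2),'d/40',(M.T@(np.array([tx,ty,tz])-o['ee_pos'])/40).round(3),'r/5',rr.round(3),'gap',round(o['finger_gap'],1),'F',o['force'].round(1),'j6',round(o['joint_pos'][5],2))
E
python3 - <<'E'
from h import *
todo(600.0,-30.3,150.7,6.55)
im,C=snap('s4','side')
snap('w4'); a,_=load('w4')
u=np.int32(proj(C,(620,-30,120)))
cv2.imwrite('pics/c4.png',np.hstack([cv2.resize(im[u[1]-70:u[1]+70,u[0]-70:u[0]+70],(400,400),interpolation=cv2.INTER_CUBIC),cv2.resize(a,(400,250)).copy() if 0 else cv2.resize(a[:,120:520],(400,400))]))
E
```

```text
9.775 at [599.1 -30.1 153.4] yaw 6.57 d/40 [-0.022 -0.007  0.069] r/5 [ 0.002 -0.004  0.004] gap 32.4 F [-0.   0.5 -1.7] j6 -1.79
```

View pics/c4.png

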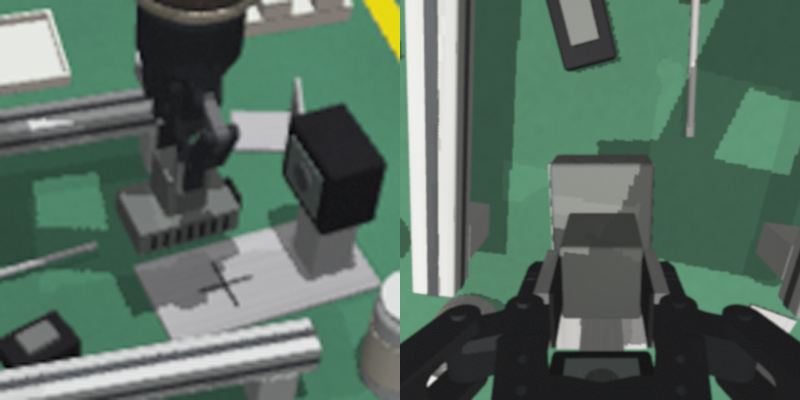

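The side view shows the module level, connector facing the window, above the plate. In the wrist view the turret's rear top edge is at (282–360,248) and the base's rear edge is at (272–373,163). I'll check the module's pose in the hand against these.

Run:
```python
from h import *
c=calibration('wrist');T=np.linalg.inv(c['T_tool_cam'])
for p in[(17,-17,-19.3),(17,17,-19.3),(42,-26,22.7),(42,26,22.7)]:
    q=c['K']@(T[:3,:3]@np.array(p)+T[:3,3]);print(p,(q[:2]/q[2]).round(1))
```

```text
(17, -17, -19.3) [279.9 246.4]
(17, 17, -19.3) [365.2 246.3]
(42, -26, 22.7) [269.1 162.8]
(42, 26, 22.7) [375.4 162.7]
```

Call:
drive_tool([
  {"gripper": 25,"dx": -0.02,"dy": 0,"dz": 0.07,"rx": 0,"ry": 0,"rz": 0},
  {"gripper": 25,"dx": 0,"dy": 0,"dz": 0,"rx": 0,"ry": 0,"rz": 0},
  {"gripper": 25,"dx": 0,"dy": 0,"dz": 0,"rx": 0,"ry": 0,"rz": 0},
  {"gripper": 25,"dx": 0,"dy": 0,"dz": 0,"rx": 0,"ry": 0,"rz": 0},
  {"gripper": 25,"dx": 0,"dy": 0,"dz": 0,"rx": 0,"ry": 0,"rz": 0},
  {"gripper": 25,"dx": 0,"dy": 0,"dz": 0,"rx": 0,"ry": 0,"rz": 0},
  {"gripper": 25,"dx": 0,"dy": 0,"dz": 0,"rx": 0,"ry": 0,"rz": 0},
  {"gripper": 25,"dx": 0,"dy": 0,"dz": 0,"rx": 0,"ry": 0,"rz": 0},
  {"gripper": 25,"dx": 0,"dy": 0,"dz": 0,"rx": 0,"ry": 0,"rz": 0},
])

```text
time: 11.0
ee_pos: [600.2, -30.7, 150.8]
tcp_rot: [0.179, -3.136, 0.0]
force: [-0.9, 0.6, -2.1]
finger_gap: 32.1
finger_force: 60.2
```

```bash
python3 -c "
from h import *
todo(600.0,-30.3,150.7,6.55)"
```

```text
11.0 at [600.2 -30.7 150.8] yaw 6.54 d/40 [0.003 0.011 0.002] r/5 [-0.    -0.    -0.003] gap 32.1 F [-0.9  0.6 -2.1] j6 -1.79
```

Call:
drive_tool([
  {"gripper": 25,"dx": 0,"dy": 0,"dz": 0,"rx": 0,"ry": 0,"rz": 0},
  {"gripper": 25,"dx": 0,"dy": 0,"dz": 0,"rx": 0,"ry": 0,"rz": 0.5},
  {"gripper": 25,"dx": 0,"dy": 0,"dz": 0,"rx": 0,"ry": 0,"rz": 1},
  {"gripper": 25,"dx": 0,"dy": 0,"dz": 0,"rx": 0,"ry": 0,"rz": 1},
  {"gripper": 25,"dx": 0,"dy": 0,"dz": 0,"rx": 0,"ry": 0,"rz": 1},
  {"gripper": 25,"dx": 0,"dy": 0,"dz": 0,"rx": 0,"ry": 0,"rz": 1},
  {"gripper": 25,"dx": 0,"dy": 0,"dz": 0,"rx": 0,"ry": 0,"rz": 1},
  {"gripper": 25,"dx": 0,"dy": 0,"dz": 0,"rx": 0,"ry": 0,"rz": 1},
  {"gripper": 25,"dx": 0,"dy": 0,"dz": 0,"rx": 0,"ry": 0,"rz": 1},
  {"gripper": 25,"dx": 0,"dy": 0,"dz": 0,"rx": 0,"ry": 0,"rz": 1},
  {"gripper": 25,"dx": 0,"dy": 0,"dz": 0,"rx": 0,"ry": 0,"rz": 1},
  {"gripper": 25,"dx": 0,"dy": 0,"dz": 0,"rx": 0,"ry": 0,"rz": 1},
  {"gripper": 25,"dx": 0,"dy": 0,"dz": 0,"rx": 0,"ry": 0,"rz": 1},
  {"gripper": 25,"dx": 0,"dy": 0,"dz": 0,"rx": 0,"ry": 0,"rz": 1},
  {"gripper": 25,"dx": 0,"dy": 0,"dz": 0,"rx": 0,"ry": 0,"rz": 1},
  {"gripper": 25,"dx": 0,"dy": 0,"dz": 0,"rx": 0,"ry": 0,"rz": 1},
  {"gripper": 25,"dx": 0,"dy": 0,"dz": 0,"rx": 0,"ry": 0,"rz": 1},
  {"gripper": 25,"dx": 0,"dy": 0,"dz": 0,"rx": 0,"ry": 0,"rz": 1},
  {"gripper": 25,"dx": 0,"dy": 0,"dz": 0,"rx": 0,"ry": 0,"rz": 1},
  {"gripper": 25,"dx": 0,"dy": 0,"dz": 0,"rx": 0,"ry": 0,"rz": 1},
])

```text
time: 13.5
ee_pos: [600.1, -30.7, 150.8]
tcp_rot: [-2.145, -2.295, 0.0]
force: [-1.1, -0.1, -1.7]
finger_gap: 32.2
finger_force: 60.3
```

Call:
drive_tool([
  {"gripper": 25,"dx": 0,"dy": 0,"dz": 0,"rx": 0,"ry": 0,"rz": 1},
  {"gripper": 25,"dx": 0,"dy": 0,"dz": 0,"rx": 0,"ry": 0,"rz": 1},
  {"gripper": 25,"dx": 0,"dy": 0,"dz": 0,"rx": 0,"ry": 0,"rz": 1},
  {"gripper": 25,"dx": 0,"dy": 0,"dz": 0,"rx": 0,"ry": 0,"rz": 1},
  {"gripper": 25,"dx": 0,"dy": 0,"dz": 0,"rx": 0,"ry": 0,"rz": 1},
  {"gripper": 25,"dx": 0,"dy": 0,"dz": 0,"rx": 0,"ry": 0,"rz": 1},
  {"gripper": 25,"dx": 0,"dy": 0,"dz": 0,"rx": 0,"ry": 0,"rz": 1},
  {"gripper": 25,"dx": 0,"dy": 0,"dz": 0,"rx": 0,"ry": 0,"rz": 1},
  {"gripper": 25,"dx": 0,"dy": 0,"dz": 0,"rx": 0,"ry": 0,"rz": 1},
  {"gripper": 25,"dx": 0,"dy": 0,"dz": 0,"rx": 0,"ry": 0,"rz": 1},
  {"gripper": 25,"dx": 0,"dy": 0,"dz": 0,"rx": 0,"ry": 0,"rz": 1},
  {"gripper": 25,"dx": 0,"dy": 0,"dz": 0,"rx": 0,"ry": 0,"rz": 1},
  {"gripper": 25,"dx": 0,"dy": 0,"dz": 0,"rx": 0,"ry": 0,"rz": 1},
  {"gripper": 25,"dx": 0,"dy": 0,"dz": 0,"rx": 0,"ry": 0,"rz": 1},
  {"gripper": 25,"dx": 0,"dy": 0,"dz": 0,"rx": 0,"ry": 0,"rz": 1},
  {"gripper": 25,"dx": 0,"dy": 0,"dz": 0,"rx": 0,"ry": 0,"rz": 1},
  {"gripper": 25,"dx": 0,"dy": 0,"dz": 0,"rx": 0,"ry": 0,"rz": 1},
  {"gripper": 25,"dx": 0.2,"dy": 0,"dz": 0,"rx": 0,"ry": 0,"rz": 0.5},
  {"gripper": 25,"dx": 0,"dy": 0,"dz": 0,"rx": 0,"ry": 0,"rz": 0},
])

```text
time: 15.88
ee_pos: [608.5, -29.5, 150.8]
tcp_rot: [3.136, 0.18, 0.001]
force: [-0.7, -0.4, -2.5]
finger_gap: 32.4
finger_force: 60.3
```

```bash
python3 -c "
from h import *
todo(649.7-42*.9935,-24.6-42*.1141,150.7,6.55-180)"
```

```text
15.875 at [608.5 -29.5 150.8] yaw -173.45 d/40 [-0.012 -0.003  0.003] r/5 [ 0.001 -0.005  0.001] gap 32.4 F [-0.7 -0.4 -2.5] j6 1.36
```

Call:
drive_tool([
  {"gripper": 25,"dx": -0.01,"dy": 0,"dz": 0,"rx": 0,"ry": 0,"rz": 0},
  {"gripper": 25,"dx": 0,"dy": 0,"dz": 0,"rx": 0,"ry": 0,"rz": 0},
  {"gripper": 25,"dx": 0,"dy": 0,"dz": 0,"rx": 0,"ry": 0,"rz": 0},
  {"gripper": 25,"dx": 0,"dy": 0,"dz": 0,"rx": 0,"ry": 0,"rz": 0},
  {"gripper": 25,"dx": 0,"dy": 0,"dz": 0,"rx": 0,"ry": 0,"rz": 0},
  {"gripper": 25,"dx": 0,"dy": 0,"dz": 0,"rx": 0,"ry": 0,"rz": 0},
  {"gripper": 25,"dx": 0,"dy": 0,"dz": 0,"rx": 0,"ry": 0,"rz": 0},
  {"gripper": 25,"dx": 0,"dy": 0,"dz": 0,"rx": 0,"ry": 0,"rz": 0},
  {"gripper": 25,"dx": 0,"dy": 0,"dz": 0,"rx": 0,"ry": 0,"rz": 0},
  {"gripper": 25,"dx": 0,"dy": 0,"dz": 0,"rx": 0,"ry": 0,"rz": 0},
])

```text
time: 17.12
ee_pos: [607.7, -29.5, 150.8]
tcp_rot: [3.136, 0.179, 0.0]
force: [-0.4, 0.6, -1.4]
finger_gap: 32.4
finger_force: 60.3
```

Call:
drive_tool([
  {"gripper": 25,"dx": -0.1,"dy": 0,"dz": -0.1,"rx": 0,"ry": 0,"rz": -0.3},
  {"gripper": 25,"dx": -0.36,"dy": 0,"dz": -0.1,"rx": 0,"ry": 0,"rz": -0.37},
  {"gripper": 25,"dx": -0.5,"dy": 0.3,"dz": 0,"rx": 0,"ry": 0,"rz": 0},
  {"gripper": 25,"dx": -0.5,"dy": 0.5,"dz": 0,"rx": 0,"ry": 0,"rz": 0},
  {"gripper": 25,"dx": -0.5,"dy": 0.7,"dz": 0,"rx": 0,"ry": 0,"rz": 0},
  {"gripper": 25,"dx": -0.5,"dy": 0.7,"dz": 0,"rx": 0,"ry": 0,"rz": 0},
  {"gripper": 25,"dx": -0.5,"dy": 0.7,"dz": 0,"rx": 0,"ry": 0,"rz": 0},
  {"gripper": 25,"dx": -0.5,"dy": 0.7,"dz": 0,"rx": 0,"ry": 0,"rz": 0},
  {"gripper": 25,"dx": -0.5,"dy": 0.7,"dz": 0,"rx": 0,"ry": 0,"rz": 0},
  {"gripper": 25,"dx": -0.35,"dy": 0.47,"dz": 0,"rx": 0,"ry": 0,"rz": 0},
  {"gripper": 25,"dx": -0.15,"dy": 0.2,"dz": 0,"rx": 0,"ry": 0,"rz": 0},
  {"gripper": 25,"dx": 0,"dy": 0,"dz": 0,"rx": 0,"ry": 0,"rz": 0},
  {"gripper": 25,"dx": 0,"dy": 0,"dz": 0,"rx": 0,"ry": 0,"rz": 0},
])

```text
time: 18.75
ee_pos: [466.2, -254.6, 158.8]
tcp_rot: [-3.13, -0.272, -0.0]
force: [0.3, -0.2, -2.7]
finger_gap: 32.4
finger_force: 60.2
```

```bash
python3 -c "
from h import *
todo(466.8,-256.2,110,-170.1)"
```

```text
18.75 at [ 466.2 -254.6  158.8] yaw -170.08 d/40 [0.008 0.041 1.221] r/5 [-0.002 -0.001  0.005] gap 32.4 F [ 0.3 -0.2 -2.7] j6 0.84
```

Call:
drive_tool([
  {"gripper": 25,"dx": 0.01,"dy": 0.04,"dz": 0.5,"rx": 0,"ry": 0,"rz": 0},
  {"gripper": 25,"dx": 0,"dy": 0,"dz": 0.5,"rx": 0,"ry": 0,"rz": 0},
  {"gripper": 25,"dx": 0,"dy": 0,"dz": 0,"rx": 0,"ry": 0,"rz": 0},
  {"gripper": 25,"dx": 0,"dy": 0,"dz": 0,"rx": 0,"ry": 0,"rz": 0},
])

```text
time: 19.25
ee_pos: [467.1, -256.5, 119.4]
tcp_rot: [3.13, 0.272, 0.001]
force: [0.1, -1.0, -1.2]
finger_gap: 32.6
finger_force: 60.1
```

Run:
```python
from h import *
todo(466.6,-256.2,85,-170.1)
im,C=snap('n5'); snap('s5','side'); snap('t5','top')
P=np.array([[423.6,-301.5,26],[410.9,-228.6,26],[509.6,-211.3,26],[522.3,-284.5,26]])
for p in P:
    u=np.int32(proj(C,p).round()); print(p,u,end=' ')
    r=9
    if r<u[0]<640-r and r<u[1]<400-r:
        g=im[u[1]-r:u[1]+r+1,u[0]-r:u[0]+r+1].min(2).astype(float);w=np.clip(g-150,0,None)
        if w.sum()>0:
            yy,xx=np.mgrid[-r:r+1,-r:r+1];c=u+[(w*xx).sum()/w.sum(),(w*yy).sum()/w.sum()];print(c.round(1),(w>0).sum(),ray(C,c,26).round(1),end='')
    print()
s=cv2.imread('pics/s5.png');t=cv2.imread('pics/t5.png');Cs=cam('side');Ct=cam('top')
us=np.int32(proj(Cs,(466,-256,60)));ut=np.int32(proj(Ct,(466,-256,60)))
f=lambda im,u,d,e:cv2.resize(im[max(u[1]-d,0):u[1]+d,u[0]-e:u[0]+e],(400,400) ,interpolation=cv2.INTER_CUBIC)
cv2.imwrite('pics/c5.png',np.hstack([f(s,us,60,60),cv2.resize(im[0:400,120:520],(400,400))]))
```

```text
19.25 at [ 467.1 -256.5  119.4] yaw -170.07 d/40 [-0.011 -0.011  0.859] r/5 [ 0.003 -0.004  0.005] gap 32.6 F [ 0.1 -1.  -1.2] j6 0.84
[ 423.6 -301.5   26. ] [369 261] 
[ 410.9 -228.6   26. ] [271 261] 
[ 509.6 -211.3   26. ] [265 127] 
[ 522.3 -284.5   26. ] [376 127] [375.5 126.8] 132 [ 522.2 -284.4   26. ]
```

View pics/c5.png

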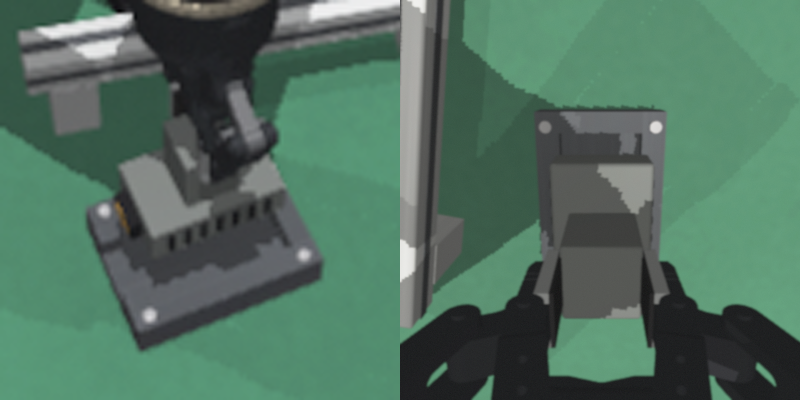

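The wrist view has the module lined up over the nest, its connector at the notched end. The nest screws are at (265,127) and (375,127), within 1 px of the prediction. Lowering to about 1 cm above the rim.

Call:
drive_tool([
  {"gripper": 25,"dx": -0.01,"dy": -0.01,"dz": 0.3,"rx": 0,"ry": 0,"rz": 0},
  {"gripper": 25,"dx": 0,"dy": 0,"dz": 0.3,"rx": 0,"ry": 0,"rz": 0},
  {"gripper": 25,"dx": 0,"dy": 0,"dz": 0.2,"rx": 0,"ry": 0,"rz": 0},
  {"gripper": 25,"dx": 0,"dy": 0,"dz": 0.06,"rx": 0,"ry": 0,"rz": 0},
  {"gripper": 25,"dx": 0,"dy": 0,"dz": 0,"rx": 0,"ry": 0,"rz": 0},
  {"gripper": 25,"dx": 0,"dy": 0,"dz": 0,"rx": 0,"ry": 0,"rz": 0},
  {"gripper": 25,"dx": 0,"dy": 0,"dz": 0,"rx": 0,"ry": 0,"rz": 0},
  {"gripper": 25,"dx": 0,"dy": 0,"dz": 0,"rx": 0,"ry": 0,"rz": 0},
  {"gripper": 25,"dx": 0,"dy": 0,"dz": 0,"rx": 0,"ry": 0,"rz": 0},
  {"gripper": 25,"dx": 0,"dy": 0,"dz": 0,"rx": 0,"ry": 0,"rz": 0},
])

```text
time: 20.65
ee_pos: [466.2, -256.5, 84.4]
tcp_rot: [3.13, 0.271, 0.0]
force: [-0.2, 0.4, -1.8]
finger_gap: 32.3
finger_force: 60.2
```

Run:
```python
from h import *
todo(466.6,-256.3,85,-170.1)
im,C=snap('n6')
# held module check: rear top edges of turret/base by brightness steps near the expected columns
for y in (175,190): 
    g=im[y].astype(int).sum(1); d=np.abs(np.diff(g)); print(y,[(x,int(d[x])) for x in range(255,390) if d[x]>40])
for p in ([509.6,-211.3,26],[522.3,-284.5,26]):
    u=np.int32(proj(C,p).round()); r=9
    if r<u[1]:
        g=im[u[1]-r:u[1]+r+1,u[0]-r:u[0]+r+1].min(2).astype(float);w=np.clip(g-np.median(g)-40,0,None);yy,xx=np.mgrid[-r:r+1,-r:r+1]
        print(p,ray(C,u+[(w*xx).sum()/w.sum(),(w*yy).sum()/w.sum()],26).round(1))
```

```text
20.65 at [ 466.2 -256.5   84.4] yaw -170.12 d/40 [ 0.012 -0.002 -0.014] r/5 [ 0.    -0.    -0.003] gap 32.3 F [-0.2  0.4 -1.8] j6 0.84
175 [(321, 45), (322, 53), (372, 53), (373, 57)]
190 [(371, 62), (372, 82), (373, 50), (376, 42), (377, 48)]
[509.6, -211.3, 26] [ 509.6 -210.6   26. ]
[522.3, -284.5, 26] [ 522.1 -284.3   26. ]
```

Everything agrees to within half a millimetre, so I'm handing in.

```bash
python3 -c "
from bench import *
print(sign_off())"
```

```text
the job is handed in; nothing more can be done
None
```

I showed the reader the connector end and then the plain end, each for about a second, and handed the job in with the module held level about 1 cm above the nest's rim, connector over the notch. It was lined up to within about half a millimetre by my measurements, at about 21 s on the clock; the sign-off returned no verdict.

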